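# Index the carving turntable and lock it with its pin

## Robot

A 6-joint arm with a two-finger parallel gripper is mounted at the origin on the work surface. World frame = base frame: x ahead of the robot, y to its left, z up, the work surface at z = 0. Lengths are in m, angles in rad, forces in N, time in s.
With the tool pointing down it reaches from about 0.3 to 0.875 m from the base axis. Payload 6.4 kg.
Tool frame: the origin (TCP) lies midway between the tips of the shut fingers; the grasp point (between the pads) lies 19 mm behind it (ctrl.tcp_to_grasp is the distance from the TCP to the grasp point, in m); z points along the fingers, y is the direction in which the jaws open and shut (so a half turn about z gives the same grasp; the last joint's range is limited). The gripper opens to 85 mm and grips with 20 to 120 N. Pads are 22 mm wide; open, the fingers measure 114 mm over their backs; the gripper's body (76 mm by 85 mm) begins 54 mm behind the grasp point. The pads swing forward as they close: fully open they stand 13 mm farther back than shut.
Start: joints at [0.919, 0.181, 1.607, -0, 1.354, -0.206], TCP at [0.248, 0.519, 0.231] pointing down, gripper open.
Joint ranges: [-2.99, 2.99], [-0.89, 2.07], [0.3, 2.58], [-1.14, 4.28], [0, 2.63], [-3.12, 3.12]. Speed limits (rad/s): [2.57, 2.57, 3.01, 3.14, 3.14, 3.14].

## Interface

Orientations are given as a unit quaternion [w, x, y, z].
In Python, from bench import monitor, imaging, order, spotter, ctrl gives the robot as it stands.
- The arm moves only by the shell command python3 -m pendant 'ROWS'. ROWS is JSON, a list that holds one entry, the list of rows, each a list of 5 numbers: the shift along the world's x, y, z in mm, then the turn about the world's z in degrees, then the finger opening in mm, from 0 to 85.4. A call has 1 to 8 rows; each row shifts and turns the commanded pose from where the row before left it; what a row does not reach is not made up. A row lasts 1/8 s, in which the tool goes at most 62.5 mm and 10.7 degrees, less where a joint would pass 70% of its speed; a pose out of reach is approached as far as the arm can. A call with a gripper value outside its range is refused whole. The fingers move at their own pace and stop on an object; the grip force is fixed at half the most. Time passes only in rows, so rows that do not move let the fingers close. It gives the time, the measured TCP pose, the force and the opening at its end, in the units of the state.
- monitor.get_obs(): the state, without advancing time (a new reading comes with each control period).
- imaging.camera(name): name is "side" or "top" or "wrist"; returns a dict with "img" (384x512x3 uint8, red, green, blue), "vfov" (degrees; the focal length in pixels is half the picture's height over the tangent of half this angle, whatever the lens; pixels are square), "cx", "cy" (the principal point, pixels), "origin" and "orientation" of the camera in the world. Camera axes: x right, y down, z forward; pixel columns grow to the right and rows downward; lengths in m; the calibration is good to about 2 mm. The wrist camera is an equidistant fisheye: a pixel r from the principal point sees the ray r / f radians off the axis. A picture is of the moment at which its call begins. There is no depth.
- order.hand_in(): hands the job in, once; it reports no verdict.
Trained networks look in the newest picture that a camera, given by its name, has taken for a name from the list of things; names that differ only in an ending like _2 or _b are one class to them, and where a whole thing is asked for, a point or a joint stands for the part that bears it (a point fixed in the world has none). Each returns a list of dicts, best first, with "confidence" (0 to 1); they miss things now and then, are a little off and sometimes report something else, mostly with a low value. They report only what shows in the picture. A call takes as long as a camera call. They do not tell look-alikes from the thing itself.
- spotter.recognise(camera, thing): "at" ([x, y, z] in m, in the coordinates of the camera as it stood for that picture, good to about 4 mm: the middle of the surface that is visible of it).
- spotter.tip_of(camera, thing): "at" ([x, y, z] in m, in the coordinates of the camera as it stood for that picture, good to about 4 mm: a listed point, or the origin of a listed thing).
The state is a dict: "time_s": time; "q": joint angles; "dq": joint speeds; "joint_efforts": joint torques, N m; "eef_pos": TCP position; "eef_rot": TCP orientation; "wrist_force": force on the tool from outside, world axes, zero at the start; "torque": the same for the moment, N m; "opening": opening from 0.0 (shut) to 1.0 (fully open).
Only numpy, scipy, OpenCV 4.12 (cv2) and the standard library are available. Lean on these libraries where they do the work, as an engineer would, in place of code of your own. Each camera call takes 0.05 s, during which the arm holds its last target. There are 200 camera calls.

## Task

On the carver's indexing turntable, turn the wheel by its upright handle until the sector with the carved fan shows in the window of the steel cover. Then take the locking pin from its wooden block, stand it in the guide hole of the cover, and let it drop fully home into the notch below, easing the wheel a little to and fro by the handle until it drops; force neither the pin nor the wheel. Leave the pin seated with the fan in the window, let go, and leave the other things on the bench alone.

Things in the scene. Friction and masses are not known exactly. Their poses are not given: they have to be found in the camera images.
- indexer: Turntable, fixed to the bench, varying place and yaw. Origin: wheel axis at bench level; z up; x points from the axis to window and guide hole. Round dark wood base (radius 112 mm, 20 mm high); above it the wheel, top face 40 mm above the bench: a wooden disc of radius 73 mm inside a notched steel ring (radius 72 to 98 mm).
- ring_plane (a point): Point on the wheel axis at the height of the ring's top face (40 mm). The ring has six notches, 60 degrees apart, one by each sector, open to the rim, 12.5 mm wide, cut through its 16 mm thickness. The ring is clamped on the disc by hand: its notches all sit off the middle of their sectors, by up to 0.15 rad, not measured; it does not slip.
- window (a point): Centre of the window (opening 32 mm radially by 46 mm across) in the fixed steel cover, 56 mm above the bench, 52 mm from the wheel axis along the turntable's x. The cover is 64 mm wide and reaches over the wheel from 28 to 128 mm from the axis: window plate (top at 56 mm), then guide block and post (top at 70 mm, two bolt heads to 74 mm).
- guide (a point): Centre of the mouth of the upright guide hole (12 mm diameter, 3 mm chamfer, through the 22 mm thick guide block), on the block's top, 70 mm above the bench, 84 mm from the wheel axis along the turntable's x. The ring's notches pass beneath it, so a pin standing in the hole drops by itself into a notch that comes under it.
- mark (a point): Centre of the carved fan (five raised ribs, 24 mm long) on the wheel's face, 52 mm from the axis. The other sectors bear one small round boss or the handle.
- wheel (a joint): Angle of the wheel, counter-clockwise from above positive; 0 = the fan's sector exactly in the middle of the window. Range -2.2 to 2.2 rad, starts at 0.6 to 1.8. Friction of about 0.15 N m holds the wheel where it is left: 2.5 to 4 N at the handle turns it. With the pin in a notch it has only about 0.03 rad of play, then it is blocked.
- handle (a point): The wheel's upright wooden handle, 18 mm thick, free to spin about its own axis, standing on the wheel 60 mm from its axis, diametrically opposite the fan. The point is on the handle's axis 100 mm above the bench; the handle's top is at 115 mm.
- pin_head (a point): The loose locking pin (80 to 150 g), upright in its block at the start. Point half-way up its wooden head (22 mm diameter, 36 mm high); below is a steel shank 10 mm thick, 44 mm long. z points from tip to head. Seated, the head's underside rests on the guide's top; with the tip riding on the ring it stands 14 mm higher. Over 30 N in all between pin and turntable damages them: keep the push at the handle under 15 N.
- pin_tip (a point): The lower end of the pin's shank (slightly chamfered), 62 mm below the pin_head point along the pin. Fully home it is 44 mm below the guide's mouth.
- pin_block: Pale wooden block 60 x 60 x 46 mm, fixed, with one upright hole 13 mm in diameter in which the pin starts. Origin: centre of its underside. It may stand left or right of the turntable.
Not all that is in view belongs to the job. Several things look just like the part that bears pin_head: the one meant starts nearest to the robot's base.

How it is judged:
On the way, in this order (a step that is already met when the one before it is completed fails the run):
1. the carved fan's sector shows in the window (wheel within 0.21 rad of centred) while the pin is still out of the guide (value of joint wheel between -0.21 and 0.21 rad and distance between pin_tip and guide above 0.06 m), for 0.2 s.
2. the pin stands in the guide hole (horizontal distance between pin_tip and guide below 0.006 m and z of pin_tip in the frame of guide below -0.015 m), for 0.2 s.
At the end, for the whole second after the job is handed in: The pin is seated: upright (within 0.15 rad) in the guide hole, tip within 6 mm of the hole's axis and at least 40 mm below the guide's mouth (so in the notch), the wheel within 0.21 rad of the fan centred in the window and at rest, all let go (horizontal distance between pin_tip and guide below 0.006 m and z of pin_tip in the frame of guide below -0.04 m and angle between pin_head's own z axis and vertical below 0.15 rad and value of joint wheel between -0.21 and 0.21 rad and velocity of joint wheel between -0.05 and 0.05 rad/s); the robot touches nothing.
It fails at once if the pin is forced against the turntable (over 30 N in all) (contact force between pin and indexer above 30 N).
It fails at once if something else on the bench is disturbed (moved over 30 mm) (distance of any of gouge_a, gouge_b, gouge_c, mallet, carved_blank, offcut, chip_brush from where it was at the start of the episode above 0.03 m).
It also fails if it takes over 72 s, if anything falls off the work surface, if the arm or the gripper's body presses on something with over 40 N, if the wrist force passes 120 N, or if a joint passes its speed limit or range.

## Working session

There is one attempt and no reset: what is moved stays moved. The work goes in short steps, Python scripts to look and compute and a shell command to move; the robot and the scene stay as the last step left them, time stands still between calls to the robot, and variables do not carry over. Pictures are saved under pics/ and viewed, about 8 in all and at most 12, crops included, and the job is handed in when it is done.

```bash
ls; mkdir -p pics; cat > h.py <<'E'
import numpy as np, cv2
from scipy.spatial.transform import Rotation as R
from bench import monitor, imaging, order, spotter, ctrl
def rot(q): return R.from_quat([q[1],q[2],q[3],q[0]])
def cam(n,save=None):
    c=imaging.camera(n)
    if save: cv2.imwrite('pics/'+save,c['img'][:,:,::-1])
    return c
def foc(c): return c['img'].shape[0]/2/np.tan(np.radians(c['vfov'])/2)
def w(c,p): return rot(c['orientation']).apply(p)+np.array(c['origin'])
def pix(c,p,fish=False):
    v=rot(c['orientation']).inv().apply(np.array(p)-c['origin'])
    f=foc(c)
    if fish:
        r=np.hypot(v[0],v[1]); k=f*np.arctan2(r,v[2])/max(r,1e-9)
    else: k=f/v[2]
    return np.array([c['cx']+k*v[0],c['cy']+k*v[1]])
def ray(c,u,v,z,fish=False):
    f=foc(c); a=np.array([(u-c['cx'])/f,(v-c['cy'])/f])
    if fish:
        r=np.hypot(*a); d=np.array([*(a/max(r,1e-9)*np.sin(r)),np.cos(r)])
    else: d=np.array([*a,1.])
    d=rot(c['orientation']).apply(d); o=np.array(c['origin'])
    return o+d*(z-o[2])/d[2]
def find(c,n,things,k=4):
    for t in things:
        for nm,fn in (('rec',spotter.recognise),('tip',spotter.tip_of)):
            try: r=fn(n,t)
            except Exception as e: print(n,t,nm,'ERR',e); continue
            for d in r[:k]:
                p=w(c,d['at']); print(n,t,nm,round(d['confidence'],2),p.round(4),pix(c,p,n=='wrist').round(0))
def st():
    s=monitor.get_obs(); print(round(s['time_s'],2),np.round(s['eef_pos'],4),'yaw/eul',rot(s['eef_rot']).as_euler('xyz',degrees=True).round(1),'F',np.round(s['wrist_force'],1),'op',round(s['opening'],3),'q',np.round(s['q'],2))
E
python3 - <<'E'
from h import *
st(); print(ctrl.tcp_to_grasp)
for n in ('top','side'):
    c=cam(n,n+'0.png'); print(n,np.round(c['origin'],3),c['vfov'])
    find(c,n,['indexer','window','guide','mark','handle','pin_head','pin_tip','pin_block'] if n=='top' else ['guide','handle','pin_head','mark'])
st()
a=cv2.imread('pics/top0.png');cv2.imwrite('pics/top0b.png',cv2.resize(a,(800,600),interpolation=3))
E
```

```text
pics
0.0 [0.2476 0.5184 0.2304] yaw/eul [-179.9   -0.   154.5] F [-0.8 -0.6 -0.1] op 1.002 q [ 0.92  0.18  1.61  0.    1.35 -0.21]
0.0187
top [ 0.349 -0.038  1.294] 44.424391012857825
top indexer rec 0.66 [0.5867 0.0363 0.0364] [235. 177.]
top indexer tip 0.94 [ 0.5897  0.0401 -0.0046] [235. 179.]
top window rec 0.72 [0.587  0.0366 0.0406] [235. 176.]
top window tip 0.55 [0.6424 0.0398 0.0546] [234. 155.]
top window tip 0.17 [0.6746 0.0398 0.0683] [233. 143.]
top guide rec 0.84 [0.5871 0.0404 0.0369] [234. 177.]
top guide tip 0.94 [0.6708 0.0379 0.0696] [234. 144.]
top mark rec 0.87 [0.5776 0.0378 0.0394] [234. 180.]
top mark rec 0.52 [ 0.5943 -0.0192  0.1108] [255. 169.]
top mark tip 0.59 [0.5806 0.0907 0.0435] [215. 179.]
top handle rec 0.58 [ 0.5946 -0.0139  0.1065] [253. 169.]
top handle rec 0.28 [ 0.4538 -0.2909  0.0844] [361. 224.]
top handle tip 0.63 [ 0.6003 -0.0149  0.0961] [254. 167.]
top pin_head rec 0.67 [ 0.524  -0.372   0.0778] [390. 197.]
top pin_head rec 0.5 [ 0.5356 -0.2893  0.0792] [359. 193.]
top pin_head rec 0.49 [ 0.4548 -0.292   0.0844] [361. 224.]
top pin_head 
[... 408 characters left out ...]
e rec 0.55 [ 0.5932 -0.0215  0.0853] [257. 185.]
side guide tip 0.57 [0.6734 0.0391 0.0754] [285. 168.]
side handle rec 0.5 [ 0.5929 -0.0232  0.0869] [257. 185.]
side pin_head rec 0.77 [ 0.5269 -0.3834  0.0688] [263. 334.]
side pin_head rec 0.71 [ 0.5383 -0.2962  0.063 ] [259. 293.]
side pin_head rec 0.59 [ 0.4591 -0.2972  0.082 ] [215. 294.]
side pin_head tip 0.71 [ 0.4565 -0.2919  0.0658] [214. 298.]
side pin_head tip 0.67 [ 0.5262 -0.3782  0.0604] [262. 334.]
side mark rec 0.61 [0.5776 0.009  0.0422] [248. 192.]
side mark tip 0.84 [0.5821 0.0934 0.0444] [244. 169.]
1.3 [0.2479 0.5188 0.2313] yaw/eul [-180.    -0.   154.5] F [ 1.3  0.2 -0.1] op 1.001 q [ 0.92  0.18  1.61  0.    1.35 -0.21]
```

View pics/top0b.png

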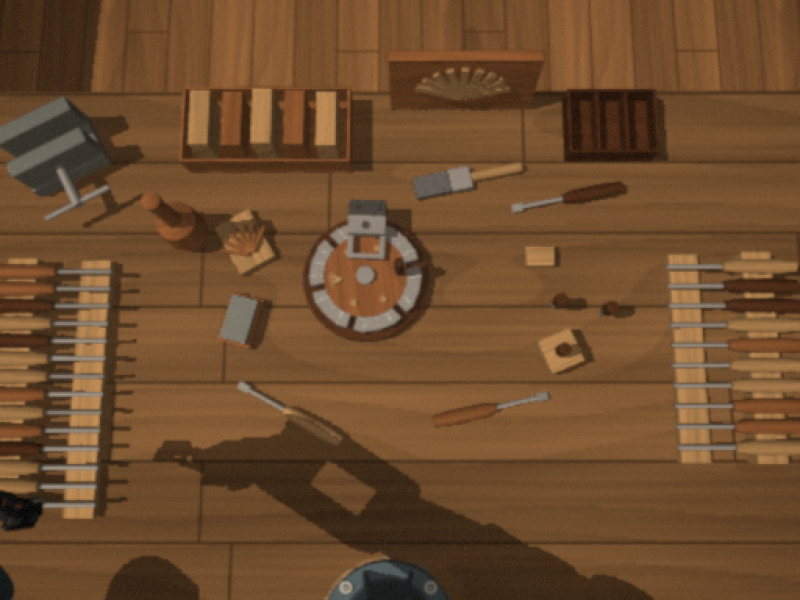

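```bash
python3 - <<'E'
import cv2,numpy as np
a=cv2.imread('pics/side0.png')[130:390,170:330];b=cv2.imread('pics/top0.png')[130:260,330:430]
a=cv2.resize(a,None,fx=2.3,fy=2.3,interpolation=2)
b=cv2.resize(b,None,fx=4.2,fy=4.2,interpolation=2)
h=max(a.shape[0],b.shape[0]);o=np.zeros((h,a.shape[1]+b.shape[1],3),np.uint8)
o[:a.shape[0],:a.shape[1]]=a;o[:b.shape[0],a.shape[1]:]=b;print(o.shape)
cv2.imwrite('pics/crop1.png',o)
E
```

```text
(584, 788, 3)
```

View pics/crop1.png

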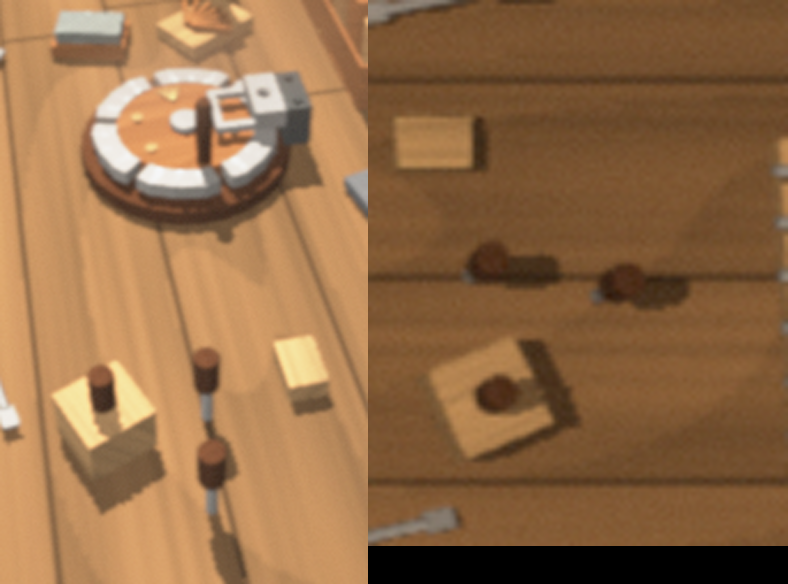

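Three look-alike pins in the top picture: A (361,224), standing in the pale block; B (359,193) and C (390,197), both free-standing. A is meant: it is about 0.54 m from the base, against 0.61 m and 0.65 m, and only A is in the block. The crop confirms this. The handle is at about (254,168) and the fan is opposite it at (215,179), so the wheel is at about +1.7 rad. Next I move over the turntable for a close look.

```bash
python3 -m pendant '[[[30,-55,6,-8,45],[30,-55,6,-8,45],[30,-55,6,-8,45],[30,-55,6,-8,45],[30,-55,6,-8,45],[30,-55,6,-8,45],[30,-55,6,-8,45],[30,-55,6,-8,45]]]' | tail -c 900; python3 - <<'E'
from h import *
st()
c=cam('wrist','w1.png'); print(c['vfov'],np.round(c['origin'],3))
find(c,'wrist',['window','guide','mark','handle'],2)
c=cam('top','top1.png'); find(c,'top',['indexer','window','guide','mark','handle'],2)
E
```

```text
time_s: 2.3
eef_pos: [0.487, 0.0799, 0.2795]
eef_rot: [0.0, 0.706, 0.708, 0.0]
wrist_force: [0.7, 1.2, 0.6]
opening: 0.527
2.3 [0.487  0.0799 0.2795] yaw/eul [179.9  -0.   90.2] F [0.7 1.2 0.6] op 0.527 q [-0.08 -0.05  1.75  0.    1.44 -0.08]
65.70646984690485 [0.487 0.16  0.422]
wrist window rec 0.64 [0.5901 0.053  0.0393] [330. 179.]
wrist window tip 0.98 [0.6461 0.0369 0.0562] [371. 195.]
wrist window tip 0.2 [0.5947 0.0393 0.038 ] [333. 189.]
wrist guide rec 0.91 [0.5798 0.055  0.0385] [323. 178.]
wrist guide tip 0.9 [0.6721 0.0404 0.0694] [392. 195.]
wrist mark rec 0.6 [0.5834 0.049  0.0379] [325. 182.]
wrist mark tip 0.63 [0.5855 0.0911 0.0398] [329. 152.]
wrist handle rec 0.67 [ 0.594  -0.0093  0.091 ] [338. 238.]
wrist handle tip 0.69 [ 0.5958 -0.0166  0.0959] [340. 244.]
top indexer rec 0.74 [0.588  0.0128 0.0361] [244. 176.]
top indexer tip 0.61 [ 0.5909  0.0376 -0.002 ] [235. 178.]
top indexer tip 0.42 [0.6754 0.0398 0.0693] [233. 142.]
top window rec 0.9 [0.5894 0.0151 0.0388] [243. 176.]
top window tip 0.87 [0.645  0.0407 0.0549] [233. 154.]
top guide rec 0.71 [ 0.4502 -0.2847  0.0462] [356. 227.]
top guide rec 0.7 [0.5889 0.0101 0.0392] [245. 176.]
top guide tip 0.95 [0.6703 0.0378 0.0676] [234. 144.]
top mark rec 0.87 [0.5744 0.0045 0.0413] [247. 181.]
top mark tip 0.91 [0.5802 0.0911 0.0428] [215. 179.]
top mark tip 0.74 [0.6724 0.0394 0.0679] [234. 143.]
top handle rec 0.55 [ 0.5928 -0.017   0.1096] [254. 169.]
top handle tip 0.51 [ 0.5984 -0.0135  0.098 ] [253. 168.]
top handle tip 0.33 [0.5814 0.0917 0.0405] [215. 179.]
```

View pics/w1.png

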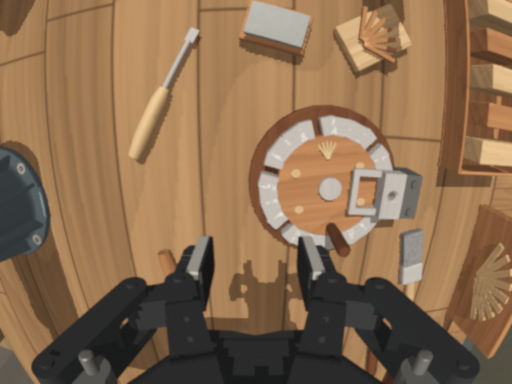

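```bash
cat > rect.py <<'E'
from h import *
def rect(c,cx,cy,z,half=.13,n=560,fish=True):
    # col -> +x world right, row -> -y down
    g=np.linspace(-half,half,n); X,Y=np.meshgrid(cx+g,cy-g)
    P=np.stack([X,Y,np.full_like(X,z)],-1).reshape(-1,3)
    v=rot(c['orientation']).inv().apply(P-c['origin']); f=foc(c)
    if fish:
        r=np.hypot(v[:,0],v[:,1]); k=f*np.arctan2(r,v[:,2])/r
    else: k=f/v[:,2]
    m=(np.stack([c['cx']+k*v[:,0],c['cy']+k*v[:,1]],-1)).astype(np.float32).reshape(n,n,2)
    return cv2.remap(c['img'],m[...,0],m[...,1],cv2.INTER_CUBIC)
E
python3 - <<'E'
from rect import *
c=cam('wrist')
a=rect(c,.588,.039,.04)[:,:,::-1].copy()
for r in (72,98): cv2.circle(a,(280,280),int(r/1000*560/.26),(0,255,0),1)
cv2.line(a,(280,280),(280+210,280),(255,0,0),1)
# polar around centre at r=85
g=cv2.cvtColor(a,cv2.COLOR_BGR2GRAY)
cv2.imwrite('pics/r1.png',a)
E
```

```text
(no output)
```

View pics/r1.png

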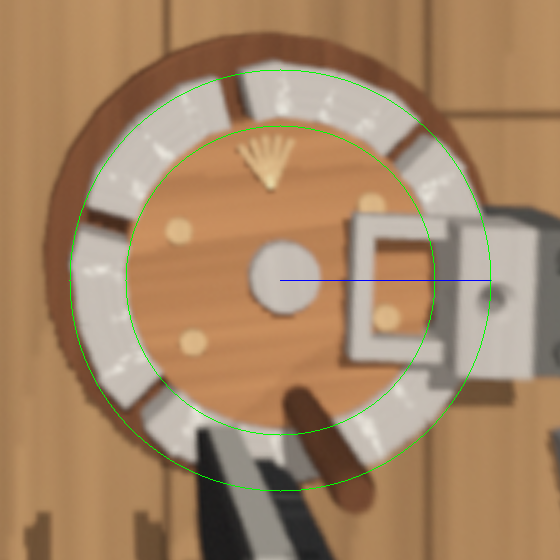

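The wheel is unobstructed. In the rectified view (2.15 px/mm) the fan is at (268,162), its notch at (234,97), the guide hole at (492,297) and the handle base near (300,400). That puts the axis at about (0.587, 0.041) with yaw about -2°, the fan at about 97° and its notch about 6.5° further round. Next I cage the handle.

```bash
python3 -m pendant '[[[55,-48,0,4,45],[54,-48.5,-30,4,45],[0,0,-55,0,45],[0,0,-55,0,45],[0,0,-57,0,45],[0,0,0,0,26],[0,0,0,0,23],[0,0,0,0,23]]]'; python3 - <<'E'
from h import *
st()
c=cam('wrist','w2.png');find(c,'wrist',['handle'],2)
cv2.imwrite('pics/w2b.png',cv2.resize(cv2.imread('pics/w2.png')[120:384,100:452],None,fx=2,fy=2))
c=cam('side');find(c,'side',['handle'],2)
E
```

```text
time_s: 4.35
eef_pos: [0.5787, 0.0018, 0.0914]
eef_rot: [0.002, 0.653, 0.757, 0.001]
wrist_force: [-0.5, 0.0, -0.5]
opening: 0.268
4.35 [0.5787 0.0018 0.0914] yaw/eul [1.797e+02 1.000e-01 9.850e+01] F [-0.5  0.  -0.5] op 0.268 q [-0.2   0.35  1.71 -0.    1.08 -0.35]
wrist handle rec 0.94 [ 0.5895 -0.0119  0.0927] [270. 274.]
wrist handle tip 0.71 [ 0.5961 -0.0156  0.0995] [281. 287.]
side handle rec 0.72 [ 0.5948 -0.0187  0.0854] [258. 184.]
side handle tip 0.71 [ 0.5924 -0.0143  0.1016] [256. 177.]
```

View pics/w2b.png

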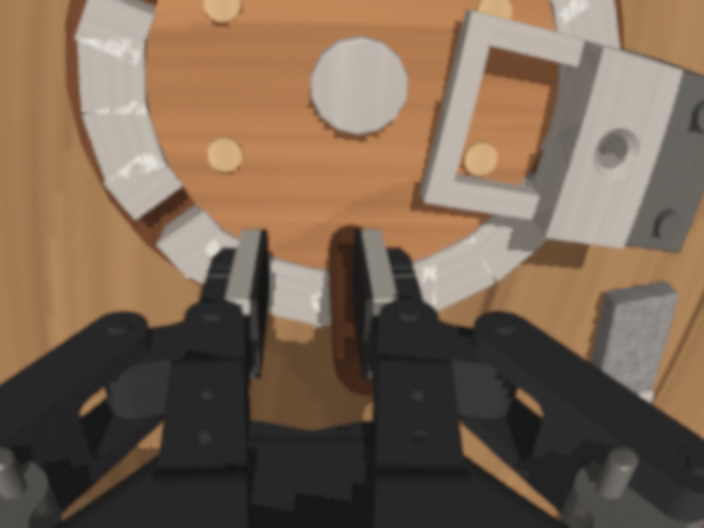

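```bash
python3 -m pendant '[[[2,-8,-4,0,23],[2,-8,-4,0,23],[0,0,0,0,23],[0,0,0,0,23]]]'; python3 - <<'E'
from h import *
st()
c=cam('wrist','w3.png');find(c,'wrist',['handle'],2)
c=cam('top');find(c,'top',['mark','handle'],2)
E
```

```text
time_s: 5.15
eef_pos: [0.5806, -0.0134, 0.0804]
eef_rot: [0.0, 0.652, 0.758, 0.0]
wrist_force: [0.5, 0.2, -0.2]
opening: 0.271
5.15 [ 0.5806 -0.0134  0.0804] yaw/eul [180.    0.   98.5] F [ 0.5  0.2 -0.2] op 0.271 q [-0.23  0.37  1.7  -0.    1.07 -0.38]
wrist handle rec 0.78 [ 0.5826 -0.0092  0.0993] [260. 262.]
wrist handle tip 0.84 [ 0.5838 -0.0185  0.098 ] [259. 276.]
top mark rec 0.85 [0.5803 0.049  0.0379] [230. 179.]
top mark tip 0.75 [0.5917 0.09   0.0402] [215. 175.]
```

```bash
python3 -m pendant '[[[-7,-4,0,-9,23],[-8,2.5,0,-9,23],[-7.6,3.5,0,-9,23],[-7,4.6,0,-9,23],[-6.3,5.5,0,-9,23],[-5.5,6.3,0,-8,23],[-4.6,7,0,-8,23],[0,0,0,0,23]]]'; python3 - <<'E'
from h import *
st()
c=cam('wrist');find(c,'wrist',['handle'],2)
c=cam('top');find(c,'top',['mark','handle'],2)
E
```

```text
time_s: 6.55
eef_pos: [0.5335, 0.0117, 0.0797]
eef_rot: [-0.0, 0.947, 0.322, -0.001]
wrist_force: [0.5, 0.2, 0.3]
opening: 0.272
6.55 [0.5335 0.0117 0.0797] yaw/eul [-1.799e+02  1.000e-01  3.750e+01] F [0.5 0.2 0.3] op 0.272 q [-0.2   0.28  1.82 -0.    1.04  0.72]
wrist handle rec 0.72 [0.5387 0.0156 0.1002] [256. 259.]
wrist handle rec 0.37 [0.5816 0.0434 0.0373] [263. 134.]
wrist handle tip 0.86 [0.5344 0.0158 0.0971] [250. 262.]
top mark rec 0.7 [0.5162 0.0634 0.0397] [225. 202.]
```

```bash
python3 -m pendant '[[[-2.5,8,0,-8,23],[-2.5,8,0,-8,23],[-1.3,8.3,0,-8,23],[0,8.3,0,-8,23],[0.6,6.3,0,-8,23],[0.2,1.5,0,-4,23],[0,0,0,0,23]]]'; python3 - <<'E'
from rect import *
st()
c=cam('wrist','w4.png');find(c,'wrist',['handle','guide','window','mark'],2)
c2=cam('top');find(c2,'top',['mark','guide'],2)
a=rect(c,.587,.0413,.04)[:,:,::-1].copy()
for r in (72,98): cv2.circle(a,(280,280),int(r/1000*560/.26),(0,255,0),1)
cv2.imwrite('pics/r4.png',a)
E
```

```text
time_s: 7.82
eef_pos: [0.529, 0.0518, 0.0802]
eef_rot: [0.0, 0.998, -0.056, 0.0]
wrist_force: [-0.1, -1.6, 0.2]
opening: 0.269
7.83 [0.529  0.0518 0.0802] yaw/eul [180.   -0.   -6.5] F [-0.1 -1.6  0.2] op 0.269 q [-0.13  0.28  1.83 -0.    1.04  1.56]
wrist handle rec 0.92 [0.5374 0.0513 0.1006] [255. 255.]
wrist handle tip 0.69 [0.5283 0.0486 0.0964] [263. 266.]
wrist guide rec 0.57 [0.5906 0.0447 0.0355] [256. 126.]
wrist window rec 0.59 [0.5962 0.0413 0.0377] [261. 116.]
wrist window tip 0.61 [0.6448 0.0393 0.0567] [255.  33.]
wrist mark tip 0.75 [0.644  0.0365 0.0446] [260.  38.]
top mark rec 0.59 [ 0.5758 -0.017   0.0385] [255. 181.]
top mark tip 0.75 [0.6416 0.0313 0.04  ] [237. 157.]
top guide rec 0.71 [ 0.5941 -0.0076  0.0383] [251. 174.]
top guide rec 0.29 [ 0.5719 -0.0135  0.0431] [253. 182.]
top guide tip 0.73 [0.6728 0.0378 0.0696] [234. 143.]
top guide tip 0.43 [ 0.4542 -0.2902 -0.0009] [354. 226.]
```

View pics/r4.png

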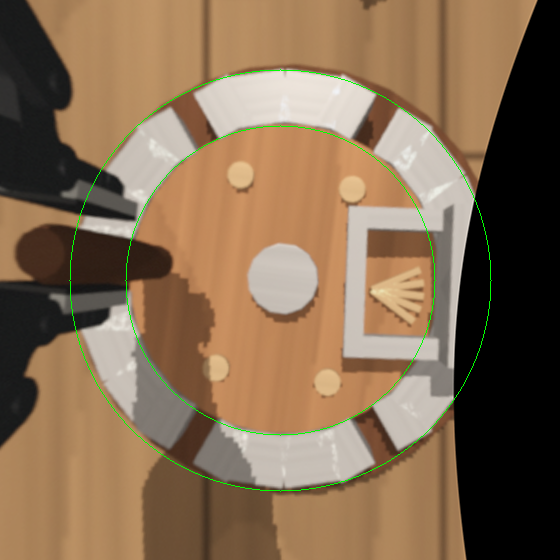

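The fan shows in the window at (400,290). The four free notches fold to about 0° against a cover yaw of about -2°, so I ease the handle about 2 mm further, let go, rise and go to the pin.

```bash
python3 -m pendant '[[[0.2,2,0,0,23],[0,0,0,0,23],[0,-2,0,0,45],[0,0,0,0,45],[0,0,45,0,45],[0,-30,50,0,45],[-10,-60,15,0,45],[-14,-60,0,0,45]]]'; python3 -m pendant '[[[-14,-60,0,0,45],[-14,-60,0,0,45],[-14,-60,0,0,45],[0,0,0,0,45]]]'; python3 - <<'E'
from rect import *
st()
c=cam('wrist','w5.png');find(c,'wrist',['pin_head','pin_block','pin_tip'],3)
c=cam('top','t5.png');find(c,'top',['mark','guide','window','indexer'],2)
cc=rect(c,.587,.0413,.04,fish=False)[:,:,::-1];cv2.imwrite('pics/r5.png',cc)
E
```

```text
time_s: 9.52
eef_pos: [0.5061, -0.0994, 0.1923]
eef_rot: [0.001, 0.998, -0.056, 0.002]
wrist_force: [0.6, -0.6, -1.6]
opening: 0.525
time_s: 10.02
eef_pos: [0.4619, -0.2818, 0.1901]
eef_rot: [0.0, 0.998, -0.06, 0.0]
wrist_force: [0.3, 1.0, 0.4]
opening: 0.526
10.03 [ 0.4619 -0.2818  0.1901] yaw/eul [180.   -0.   -6.9] F [0.3 1.  0.4] op 0.526 q [-0.77  0.15  1.73 -0.    1.26  0.92]
wrist pin_head rec 0.7 [ 0.5439 -0.2924  0.0781] [256.  94.]
wrist pin_head rec 0.69 [ 0.4651 -0.2949  0.0782] [270. 183.]
wrist pin_head rec 0.69 [ 0.525  -0.3741  0.0821] [353. 108.]
wrist pin_head tip 0.83 [ 0.5282 -0.3763  0.0637] [349. 104.]
wrist pin_head tip 0.82 [ 0.4609 -0.2948  0.0608] [269. 182.]
wrist pin_head tip 0.75 [ 0.54   -0.2926  0.0574] [257.  99.]
wrist pin_block rec 0.63 [ 0.4668 -0.2901  0.0468] [263. 173.]
wrist pin_block rec 0.44 [ 0.4624 -0.2922  0.0791] [267. 186.]
wrist pin_block tip 0.57 [ 0.4587 -0.2913 -0.0006] [264. 169.]
wrist pin_tip rec 0.95 [ 0.5406 -0.2941  0.0814] [259.  98.]
wrist pin_tip rec 0.83 [ 0.4602 -0.2958  0.0819] [271. 189.]
wrist pin_tip rec 0.76 [ 0.5252 -0.3713  0.0791] [349. 108.]
wrist pin_tip tip 0.65 [ 0.5256 -0.3753 -0.001 ] [331. 104.]
top mark rec 0.63 [0.5796 0.0381 0.0382] [234. 179.]
top mark tip 0.8 [0.6384 0.0308 0.0403] [237. 158.]
top guide rec 0.65 [0.5865 0.0368 0.0385] [235. 177.]
top guide rec 0.35 [ 0.4562 -0.288   0.0845] [360. 223.]
top guide tip 0.86 [0.6733 0.0385 0.0683] [234. 143.]
top window rec 0.96 [0.586  0.0396 0.0372] [234. 177.]
top window rec 0.17 [0.5292 0.0509 0.1084] [228. 194.]
top window tip 0.61 [0.6458 0.0402 0.0582] [233. 154.]
top indexer rec 0.78 [0.586  0.0366 0.0357] [235. 177.]
top indexer tip 0.59 [ 0.5879  0.0395 -0.0041] [235. 179.]
```

```bash
python3 -m pendant '[[[-4,-10.5,-40,0,45],[0,0,-50,0,45],[0,0,-35,0,45],[0,0,-12,0,45],[0,0,0,0,45]]]'; python3 - <<'E'
from rect import *
st()
c=cam('side','s6.png');find(c,'side',['pin_head'],3)
c=cam('wrist','w6.png');find(c,'wrist',['pin_head'],3)
o=np.hstack([cv2.resize(cv2.imread('pics/s6.png')[220:380,150:310],(400,400)),cv2.resize(cv2.imread('pics/w6.png')[130:330,156:356],(400,400))])
cv2.imwrite('pics/o6.png',o)
E
```

```text
time_s: 11.45
eef_pos: [0.459, -0.2883, 0.0529]
eef_rot: [-0.0, 0.998, -0.057, -0.0]
wrist_force: [1.3, -0.6, 0.1]
opening: 0.523
11.45 [ 0.459  -0.2883  0.0529] yaw/eul [-180.     0.    -6.5] F [ 1.3 -0.6  0.1] op 0.523 q [-0.78  0.34  1.81  0.    0.99  0.91]
side pin_head rec 0.86 [ 0.5249 -0.3822  0.0673] [262. 334.]
side pin_head rec 0.71 [ 0.5403 -0.297   0.0684] [260. 291.]
side pin_head tip 0.81 [ 0.5271 -0.3773  0.0588] [262. 334.]
side pin_head tip 0.73 [ 0.5417 -0.2892  0.0604] [260. 290.]
wrist pin_head rec 0.71 [ 0.5267 -0.3721  0.0811] [428. 117.]
wrist pin_head rec 0.67 [ 0.4666 -0.295   0.0809] [267. 263.]
wrist pin_head rec 0.56 [ 0.542  -0.2946  0.0758] [246.  92.]
wrist pin_head tip 0.67 [ 0.5241 -0.3776  0.0668] [422. 120.]
wrist pin_head tip 0.64 [ 0.4584 -0.2932  0.0605] [264. 257.]
wrist pin_head tip 0.57 [ 0.5415 -0.2908  0.0598] [239.  95.]
```

View pics/o6.png

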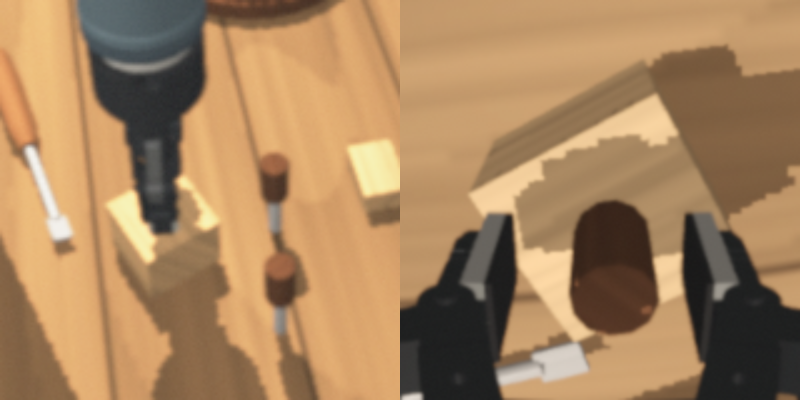

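```bash
python3 - <<'E'
from h import *
c=cam('wrist')
for z in (.082,.084): print(ray(c,263.5,278.5,z,True))
for p in ([.4585,-.292,.082],): print(pix(c,p,True))
E
python3 -m pendant '[[[0,-3,0,0,45],[0,0,0,0,30],[0,0,0,0,22],[0,0,0,0,15],[0,0,0,0,15],[0,0,0,0,15]]]'; python3 -m pendant '[[[0,0,15,0,15],[0,0,20,0,15],[0,0,40,0,15],[0,0,40,0,15],[0,0,0,0,15]]]';python3 - <<'E'
from h import *
st()
c=cam('wrist','w7.png');find(c,'wrist',['pin_head','pin_tip'],3)
c=cam('side','s7.png');find(c,'side',['pin_head','pin_tip'],3)
o=np.hstack([cv2.resize(cv2.imread('pics/s7.png')[170:330,140:300],(400,400)),cv2.resize(cv2.imread('pics/w7.png')[130:330,156:356],(400,400))])
cv2.imwrite('pics/o7.png',o)
E
```

```text
[ 0.45905327 -0.29224214  0.082     ]
[ 0.46043642 -0.29232676  0.084     ]
[263.10068213 279.50883046]
time_s: 12.55
eef_pos: [0.4592, -0.2917, 0.0533]
eef_rot: [0.0, 0.998, -0.057, 0.0]
wrist_force: [-1.4, -2.3, 4.2]
opening: 0.235
time_s: 13.18
eef_pos: [0.4607, -0.2925, 0.172]
eef_rot: [0.002, 0.998, -0.057, 0.003]
wrist_force: [0.5, 0.3, -1.8]
opening: 0.237
13.18 [ 0.4607 -0.2925  0.172 ] yaw/eul [179.8  -0.3  -6.5] F [ 0.5  0.3 -1.8] op 0.237 q [-0.78  0.17  1.74  0.    1.22  0.9 ]
wrist pin_head rec 0.87 [ 0.5254 -0.3727  0.083 ] [346. 109.]
wrist pin_head rec 0.84 [ 0.5416 -0.2919  0.0727] [243.  98.]
wrist pin_head rec 0.78 [ 0.4645 -0.2954  0.1953] [262. 266.]
wrist pin_head tip 0.78 [ 0.4606 -0.294   0.1794] [259. 256.]
wrist pin_head tip 0.77 [ 0.5417 -0.29    0.0601] [241.  98.]
wrist pin_head tip 0.75 [ 0.5278 -0.3791  0.065 ] [347. 105.]
wrist pin_tip rec 0.98 [ 0.524  -0.3748  0.0775] [347. 110.]
wrist pin_tip rec 0.95 [ 0.4642 -0.2956  0.1949] [262. 266.]
wrist pin_tip rec 0.9 [ 0.5407 -0.2928  0.0757] [244.  99.]
wrist pin_tip tip 0.95 [ 0.5263 -0.3757 -0.0012] [325. 105.]
wrist pin_tip tip 0.89 [ 0.4554 -0.2914  0.1159] [255. 219.]
side pin_head rec 0.81 [ 0.5388 -0.2956  0.0658] [259. 292.]
side pin_head rec 0.67 [ 0.5276 -0.3833  0.0679] [263. 334.]
side pin_head tip 0.77 [ 0.543  -0.2919  0.0601] [261. 292.]
side pin_head tip 0.72 [ 0.5264 -0.3776  0.0589] [262. 334.]
side pin_tip rec 0.89 [ 0.5217 -0.3768  0.0667] [259. 332.]
side pin_tip rec 0.8 [ 0.5347 -0.2966  0.0673] [257. 292.]
side pin_tip rec 0.42 [ 0.4537 -0.2955  0.1342] [210. 275.]
side pin_tip tip 0.65 [ 0.5223 -0.374  -0.0058] [259. 353.]
side pin_tip tip 0.52 [ 0.4543 -0.2908  0.113 ] [211. 281.]
side pin_tip tip 0.5 [ 0.5353 -0.2909  0.    ] [257. 311.]
```

View pics/o7.png

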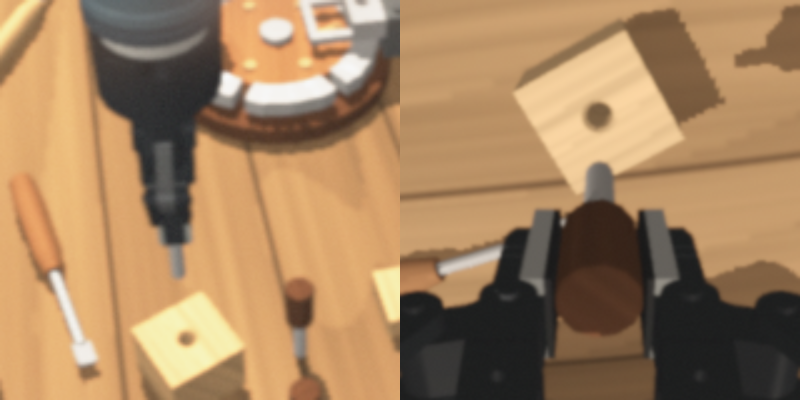

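```bash
python3 - <<'E'
from h import *
from scipy.optimize import least_squares as L
s=monitor.get_obs();e=np.array(s['eef_pos'])
cw=cam('wrist','w8.png');cs=cam('side')
f=lambda p:np.r_[pix(cw,p,True)-[256,216],pix(cs,p)-[211.6,280.8]]
r=L(f,[.46,-.29,.12]);print('tip',r.x.round(4),r.fun.round(1),e.round(4))
for dx in(0,-.003):
  print(pix(cw,[e[0]+dx,e[1],e[2]-.051],True).round(1),pix(cs,[e[0]+dx,e[1],e[2]-.051]).round(1))
print('headtop',ray(cw,156+199/2,130+298/2,e[2]+.029,True).round(4), pix(cw,[e[0],e[1],e[2]+.029],True))
E
```

```text
tip [ 0.4558 -0.2909  0.113 ] [ 0.  -0.1 -0.2 -0.1] [ 0.4588 -0.2911  0.1673]
[255.9 213.8] [213.  279.3]
[256.4 217.7] [211.3 279.6]
headtop [ 0.4592 -0.2908  0.1963] [256.37026437 279.73067806]
```

```bash
python3 -m pendant '[[[20,30,3,0,15],[27,42,3,0,15],[30,46,2,0,15],[30,46,0,0,15],[30,46,0,0,15],[30,46,0,0,15],[27,42,0,0,15],[20,30,0,0,15]]]'; python3 -m pendant '[[[0,0,0,0,15],[0,0,0,0,15],[0,0,0,0,15]]]'; python3 - <<'E'
from h import *
st()
c=cam('wrist','w9.png');find(c,'wrist',['guide','pin_head','pin_tip'],2)
c=cam('side','s9.png');find(c,'side',['guide','pin_tip'],3)
c=cam('top');find(c,'top',['guide'],1)
o=np.hstack([cv2.resize(cv2.imread('pics/s9.png')[80:240,220:380],(400,400)),cv2.resize(cv2.imread('pics/w9.png')[130:330,156:356],(400,400))])
cv2.imwrite('pics/o9.png',o)
E
```

```text
time_s: 14.78
eef_pos: [0.6739, 0.0389, 0.1758]
eef_rot: [-0.0, 0.998, -0.056, -0.0]
wrist_force: [-0.1, -0.3, -0.9]
opening: 0.236
time_s: 15.15
eef_pos: [0.6726, 0.0354, 0.176]
eef_rot: [0.0, 0.998, -0.058, -0.0]
wrist_force: [0.6, -0.6, -1.6]
opening: 0.238
15.15 [0.6726 0.0354 0.176 ] yaw/eul [180.    0.   -6.6] F [ 0.6 -0.6 -1.6] op 0.238 q [-0.12  0.44  1.39 -0.    1.31  1.56]
wrist guide rec 0.66 [0.6416 0.0358 0.041 ] [259. 210.]
wrist guide tip 0.78 [0.6733 0.0411 0.0716] [249. 190.]
wrist pin_head rec 0.86 [ 0.5492 -0.2834  0.0533] [499. 247.]
wrist pin_head rec 0.57 [0.678  0.0338 0.1981] [259. 262.]
wrist pin_head tip 0.9 [0.673  0.0335 0.1861] [260. 258.]
wrist pin_head tip 0.88 [ 0.5438 -0.2926  0.0633] [507. 252.]
wrist pin_tip rec 0.88 [0.6773 0.0324 0.2019] [262. 267.]
wrist pin_tip rec 0.66 [ 0.5457 -0.2862  0.0559] [501. 250.]
wrist pin_tip tip 0.74 [0.6702 0.0362 0.1244] [255. 217.]
wrist pin_tip tip 0.74 [ 5.421e-01 -2.946e-01 -2.000e-04] [482. 234.]
side guide rec 0.84 [0.5892 0.0086 0.0459] [253. 190.]
side guide tip 0.61 [0.6754 0.0393 0.0776] [286. 167.]
side pin_tip rec 0.73 [ 0.5232 -0.3797  0.0651] [260. 334.]
side pin_tip rec 0.66 [ 0.5343 -0.2981  0.0668] [257. 293.]
side pin_tip rec 0.46 [0.6666 0.032  0.1538] [284. 142.]
side pin_tip tip 0.79 [ 0.5391 -0.2904  0.0007] [259. 310.]
side pin_tip tip 0.63 [ 0.5269 -0.3705 -0.0044] [261. 351.]
side pin_tip tip 0.43 [0.6697 0.0333 0.1248] [285. 152.]
top guide rec 0.72 [ 0.5667 -0.0128  0.0378] [253. 184.]
top guide tip 0.69 [0.6753 0.0358 0.0694] [235. 142.]
```

View pics/o9.png

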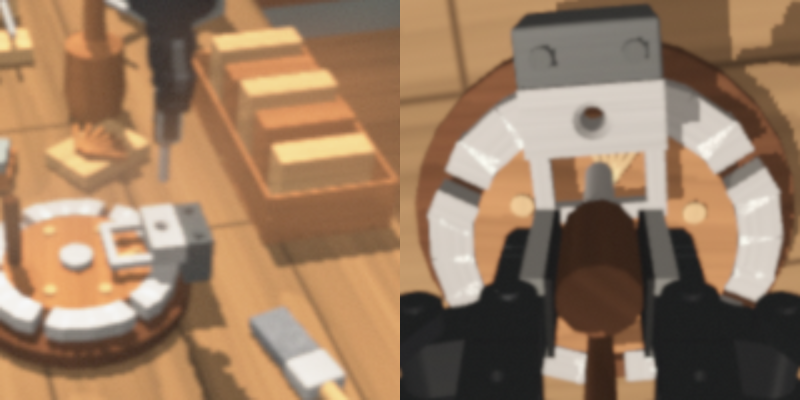

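```bash
python3 - <<'E'
from h import *
from scipy.optimize import least_squares as L
st()
cw=cam('wrist');cs=cam('side')
def tri(a,b,p0):
    r=L(lambda p:np.r_[pix(cw,p,True)-a,pix(cs,p)-b],p0);return r.x.round(4),r.fun.round(1)
print('tip',tri([256,216],[286,152],[.67,.04,.12]))
print('hole',tri([252.5,191],[284.4,170],[.67,.04,.07]))
print('hole w z=.07',ray(cw,252.5,191,.07,True).round(4),'side',ray(cs,284.4,170,.07).round(4))
print('tip w z=.1217',ray(cw,256,216,.1217,True).round(4),'side',ray(cs,286,152,.1217).round(4))
E
```

```text
15.9 [0.673  0.0367 0.176 ] yaw/eul [180.    0.   -6.5] F [ 0.2 -0.2 -1.3] op 0.241 q [-0.12  0.44  1.39 -0.    1.31  1.56]
tip (array([0.6713, 0.0367, 0.1243]), array([ 0.1, -0.2, -0.8, -0.4]))
hole (array([0.6718, 0.0396, 0.0679]), array([ 0., -0., -0., -0.]))
hole w z=.07 [0.6725 0.0395 0.07  ] side [0.6711 0.037  0.07  ]
tip w z=.1217 [0.67   0.0369 0.1217] side [0.6736 0.0382 0.1217]
```

```bash
python3 -m pendant '[[[0.5,1,-20,0,15],[0.5,1,-20,0,15],[0,0,-4,0,15],[0,0,0,0,15]]]'; python3 - <<'E'
from h import *
st()
c=cam('wrist','w10.png');c2=cam('side','s10.png')
find(c,'wrist',['guide','pin_tip'],1)
o=np.hstack([cv2.resize(cv2.imread('pics/s10.png')[120:200,245:325],(400,400),interpolation=2),cv2.resize(cv2.imread('pics/w10.png')[150:310,176:336],(400,400))])
cv2.imwrite('pics/o10.png',o)
E
```

```text
time_s: 16.5
eef_pos: [0.6735, 0.0387, 0.1309]
eef_rot: [-0.0, 0.998, -0.057, -0.001]
wrist_force: [0.4, 0.9, -0.4]
opening: 0.24
16.5 [0.6735 0.0387 0.1309] yaw/eul [-1.8e+02  1.0e-01 -6.5e+00] F [ 0.4  0.9 -0.4] op 0.24 q [-0.12  0.49  1.41  0.    1.24  1.57]
wrist guide rec 0.89 [0.6549 0.0331 0.0438] [265. 217.]
wrist guide tip 0.62 [0.6693 0.0406 0.0708] [254. 215.]
wrist pin_tip rec 0.8 [0.6778 0.0392 0.1557] [254. 267.]
wrist pin_tip tip 0.83 [0.6718 0.0396 0.0781] [255. 215.]
```

View pics/o10.png

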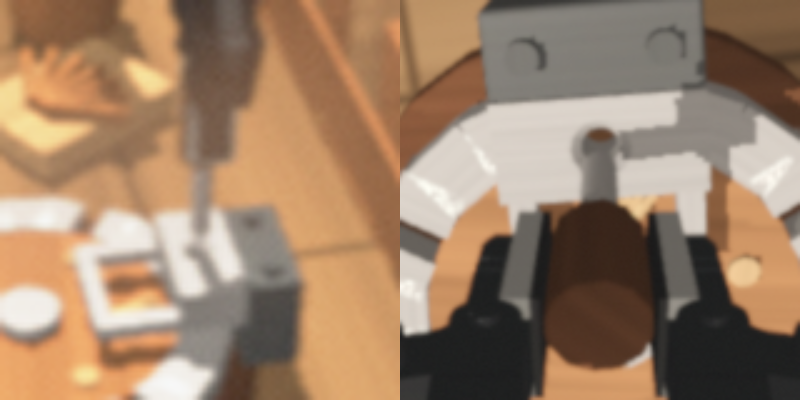

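The tip (599,150) is right over the hole (600,145). Lowering in small, monitored steps.

```bash
python3 -m pendant '[[[0.5,0,-4,0,15],[0,0,-3,0,15],[0,0,-3,0,15]]]';python3 -m pendant '[[[0,0,-3,0,15],[0,0,0,0,15]]]'
```

```text
time_s: 17.18
eef_pos: [0.6744, 0.0387, 0.1217]
eef_rot: [-0.0, 0.998, -0.057, -0.0]
wrist_force: [-0.1, 0.1, -1.2]
opening: 0.237
time_s: 17.42
eef_pos: [0.6743, 0.0387, 0.1186]
eef_rot: [-0.0, 0.998, -0.057, -0.0]
wrist_force: [-0.4, -0.3, -0.5]
opening: 0.237
```

```bash
python3 -m pendant '[[[0,0,-3,0,15],[0,0,-3,0,15]]]'|grep -E 'pos|force';python3 -m pendant '[[[0,0,-3,0,15],[0,0,-3,0,15]]]'|grep -E 'pos|force';python3 -m pendant '[[[0,0,-3,0,15],[0,0,-2,0,15]]]'|grep -E 'pos|force'
```

```text
eef_pos: [0.6746, 0.0386, 0.113]
wrist_force: [-0.3, 0.9, -0.6]
eef_pos: [0.6745, 0.0386, 0.1068]
wrist_force: [-0.4, -0.8, -0.4]
eef_pos: [0.6745, 0.0386, 0.1018]
wrist_force: [-0.5, 0.1, -0.8]
```

```bash
for i in 1; do python3 -m pendant '[[[0,0,-2,0,15],[0,0,-2,0,15]]]'|grep -E 'pos|force';done;python3 -m pendant '[[[0,0,-2,0,15],[0,0,-1,0,15]]]'|grep -E 'pos|force'; python3 -m pendant '[[[0,0,-1,0,15],[0,0,0,0,15]]]'|grep -E 'time|pos|force'
```

```text
eef_pos: [0.6746, 0.0386, 0.098]
wrist_force: [0.1, -0.3, -0.7]
eef_pos: [0.6745, 0.0386, 0.0949]
wrist_force: [0.6, -0.1, 0.0]
time_s: 18.92
eef_pos: [0.6745, 0.0386, 0.094]
wrist_force: [0.2, 0.1, -1.1]
```

```bash
python3 -m pendant '[[[0,0,-1,0,15],[0,0,-0.5,0,15]]]'|grep -E 'pos|force';python3 -m pendant '[[[0,0,-1,0,15],[0,0,-0.5,0,15]]]'|grep -E 'pos|force'; python3 -m pendant '[[[0,0,-1,0,15],[0,0,0,0,15]]]'|grep -E 'time|pos|force'
```

```text
eef_pos: [0.6745, 0.0386, 0.0925]
wrist_force: [0.4, 0.3, -1.0]
eef_pos: [0.6745, 0.0386, 0.091]
wrist_force: [-0.7, -0.6, -0.7]
time_s: 19.68
eef_pos: [0.6745, 0.0386, 0.0899]
wrist_force: [0.1, 0.1, -0.7]
```

```bash
python3 -m pendant '[[[0,0,-1,0,15],[0,0,-0.5,0,15]]]'|grep -E 'pos|force';python3 -m pendant '[[[0,0,-1,0,15],[0,0,-0.5,0,15]]]'|grep -E 'pos|force'; python3 -m pendant '[[[0,0,-1,0,15],[0,0,0,0,15]]]'|grep -E 'time|pos|force'
```

```text
eef_pos: [0.6745, 0.0386, 0.0885]
wrist_force: [-0.5, -1.1, -1.8]
eef_pos: [0.6745, 0.0386, 0.0869]
wrist_force: [0.2, -0.4, 0.1]
time_s: 20.42
eef_pos: [0.6745, 0.0386, 0.0859]
wrist_force: [0.6, -0.1, -1.0]
```

```bash
python3 - <<'E'
from h import *
st()
c=cam('side','s11.png');find(c,'side',['pin_head','pin_tip','guide'],3)
c=cam('wrist','w11.png');find(c,'wrist',['pin_head'],2)
E
```

```text
20.43 [0.6745 0.0386 0.0859] yaw/eul [-180.     0.    -6.5] F [ 0.6 -0.1 -1. ] op 0.238 q [-0.12  0.55  1.43  0.    1.16  1.57]
side pin_head rec 0.79 [ 0.5387 -0.2938  0.0664] [259. 291.]
side pin_head rec 0.67 [ 0.5298 -0.3821  0.068 ] [264. 333.]
side pin_head tip 0.87 [ 0.5271 -0.3747  0.0608] [262. 332.]
side pin_head tip 0.73 [ 0.5421 -0.2905  0.0618] [260. 290.]
side pin_head tip 0.57 [0.6742 0.0407 0.0997] [286. 159.]
side pin_tip rec 0.67 [ 0.5344 -0.2963  0.0701] [257. 291.]
side pin_tip rec 0.66 [ 0.5253 -0.3779  0.0638] [261. 333.]
side pin_tip tip 0.75 [ 0.5233 -0.3716 -0.0039] [260. 351.]
side pin_tip tip 0.62 [ 0.5354 -0.2923  0.003 ] [257. 311.]
side guide rec 0.96 [0.5883 0.0103 0.0456] [253. 190.]
side guide tip 0.71 [0.6731 0.0385 0.0792] [285. 166.]
wrist pin_head rec 0.92 [0.6805 0.0344 0.1121] [264. 265.]
wrist pin_head tip 0.88 [0.6725 0.0364 0.096 ] [261. 261.]
```

No contact, and the head is at about 0.098, below the 0.102 of riding on the ring: the tip is already in the notch. I lower it the rest of the way gently.

```bash
python3 -m pendant '[[[0,0,-1,0,15],[0,0,-1,0,15],[0,0,-1,0,15]]]'|grep -E 'pos|force';python3 -m pendant '[[[0,0,-1,0,15],[0,0,-1,0,15]]]'|grep -E 'pos|force'; python3 -m pendant '[[[0,0,-1,0,15],[0,0,-0.5,0,15]]]'|grep -E 'time|pos|force'
```

```text
eef_pos: [0.6745, 0.0386, 0.0829]
wrist_force: [0.4, 0.3, -0.8]
eef_pos: [0.6745, 0.0386, 0.081]
wrist_force: [1.0, -0.1, -0.8]
time_s: 21.8
eef_pos: [0.6745, 0.0386, 0.0794]
wrist_force: [-0.9, 0.2, -1.7]
```

```bash
python3 -m pendant '[[[0,0,-0.5,0,15],[0,0,0,0,24],[0,0,0,0,26],[0,0,0,0,32],[0,0,0,0,45],[0,0,0,0,45],[0,0,0,0,45]]]'|grep -E 'pos|force|open'; python3 -m pendant '[[[0,0,10,0,45],[0,0,50,0,45],[-40,0,50,0,45],[-20,-30,30,0,45],[-10,-55,0,0,45],[-10,-55,0,0,45],[-10,-55,0,0,45],[0,0,0,0,45]]]'; python3 - <<'E'
from h import *
st()
c=cam('wrist','w12.png');find(c,'wrist',['pin_head','pin_tip','guide','mark','handle'],3)
c=cam('side','s12.png');find(c,'side',['pin_head','pin_tip','guide'],3)
ct=cam('top','t12.png');find(ct,'top',['pin_head','pin_tip','mark'],4)
print('exp head seated px side',pix(c,[.6722,.039,.106]),'raised',pix(c,[.6722,.039,.12]))
o=np.hstack([cv2.resize(cv2.imread('pics/s12.png')[130:210,220:320],(400,320),interpolation=2),cv2.resize(cv2.imread('pics/t12.png')[120:220,180:305],(400,320),interpolation=2)])
cv2.imwrite('pics/o12.png',o)
E
```

```text
eef_pos: [0.6746, 0.0386, 0.0791]
wrist_force: [0.5, 0.1, 0.2]
opening: 0.531
time_s: 23.68
eef_pos: [0.5849, -0.1604, 0.2189]
eef_rot: [0.001, 0.998, -0.06, 0.001]
wrist_force: [-1.2, 1.1, 0.7]
opening: 0.528
23.68 [ 0.5849 -0.1604  0.2189] yaw/eul [ 1.799e+02 -1.000e-01 -6.800e+00] F [-1.2  1.1  0.7] op 0.528 q [-0.46  0.26  1.54 -0.    1.34  1.23]
wrist pin_head rec 0.72 [ 0.5428 -0.2876  0.072 ] [375. 202.]
wrist pin_head rec 0.7 [0.6742 0.0307 0.1008] [ 58. 125.]
wrist pin_head rec 0.66 [ 0.5299 -0.3716  0.0717] [436. 203.]
wrist pin_head tip 0.97 [0.6742 0.0379 0.0866] [ 61. 125.]
wrist pin_head tip 0.64 [ 0.5439 -0.2907  0.0621] [374. 198.]
wrist pin_tip rec 0.88 [0.6714 0.0292 0.1006] [ 60. 127.]
wrist pin_tip rec 0.84 [ 0.5308 -0.3694  0.0647] [432. 201.]
wrist pin_tip rec 0.69 [ 0.5432 -0.29    0.0727] [377. 202.]
wrist pin_tip tip 0.75 [ 0.5273 -0.3754 -0.0029] [411. 187.]
wrist pin_tip tip 0.68 [ 0.5404 -0.2926 -0.0042] [357. 184.]
wrist guide rec 0.83 [0.597  0.0087 0.0393] [115. 178.]
wrist guide tip 0.92 [0.6708 0.0378 0.0685] [ 71. 126.]
wrist mark rec 0.55 [0.5836 0.
[... 1260 characters left out ...]
p pin_head tip 0.46 [ 0.5257 -0.3741  0.0643] [390. 197.]
top pin_tip rec 0.51 [ 0.5366 -0.2891  0.0774] [358. 193.]
top pin_tip rec 0.5 [0.6678 0.0377 0.1052] [233. 141.]
top pin_tip rec 0.42 [ 0.5259 -0.3726  0.0803] [391. 196.]
top pin_tip tip 0.67 [ 0.5284 -0.3789  0.0009] [385. 200.]
top pin_tip tip 0.62 [ 0.5414 -0.2919 -0.0026] [354. 195.]
top mark rec 0.77 [0.5843 0.0449 0.0376] [232. 178.]
top mark rec 0.21 [0.5981 0.048  0.0412] [231. 172.]
top mark rec 0.15 [0.5255 0.051  0.1097] [228. 195.]
top mark tip 0.77 [0.6356 0.0312 0.0412] [237. 159.]
top mark tip 0.26 [0.5891 0.0441 0.0428] [232. 176.]
exp head seated px side [285.10158853 157.32987439] raised [285.28625405 152.47744832]
```

View pics/o12.png

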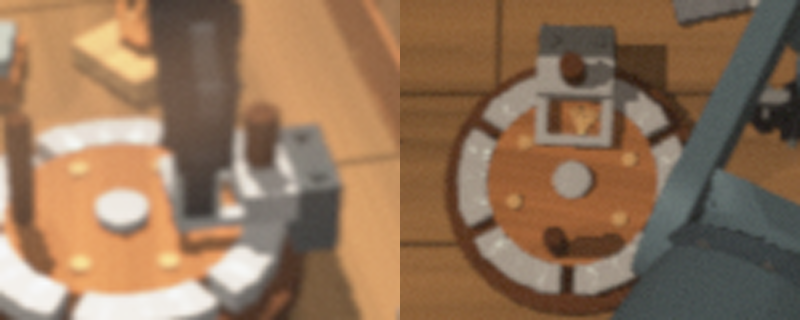

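```bash
python3 -m pendant '[[[0,0,0,0,45],[0,0,0,0,45]]]'|head -2; python3 - <<'E'
from h import *
st();c=cam('side');g=c['img'][145:175,275:296]
cw=cam('top','t13.png');find(cw,'top',['mark','pin_head'],1)
print(order.hand_in())
E
```

```text
time_s: 25.18
eef_pos: [0.5855, -0.1564, 0.2179]
25.18 [ 0.5855 -0.1564  0.2179] yaw/eul [180.   -0.   -6.5] F [-0.4  0.  -0.3] op 0.529 q [-0.46  0.26  1.54 -0.    1.34  1.23]
top mark rec 0.58 [0.5822 0.043  0.0409] [233. 178.]
top mark tip 0.7 [0.6402 0.03   0.0416] [237. 157.]
top pin_head rec 0.65 [0.6729 0.0406 0.1062] [232. 139.]
top pin_head tip 0.66 [ 0.5407 -0.2936  0.0628] [359. 192.]
the job is handed in; nothing more can be done
None
```

I turned the wheel by its caged handle until the fan showed in the window. Then I took the pin from its block, stood it in the guide hole and lowered it in small steps. The ring's notch had been measured and lined up beforehand, so the pin went straight in. No to-and-fro easing was needed. I let go, withdrew and handed the job in at about 25 s of the 72 s allowed.

**Pin:**
- The last pictures show the head resting on the guide block with no shank visible.
- The networks put the head point at 85 to 91 mm; fully seated is 88 mm.
- The head's top in the side view is at row 158, against 157 expected when seated and 152 when riding on the ring.
- The wrist force stayed at no-load level all the way down.

**Wheel:**
- The fan shows in the window. Its position puts the wheel at about -0.14 rad; my earlier measurement of the notch offset gave about -0.11 to -0.13 rad.
- A single reading of the handle disagreed, suggesting about -0.19 rad, still within the 0.21 rad limit.

**Other checks:** The last pin-head query from the top camera returned a look-alike first, so it confirmed nothing. I did not measure the other bench things again after the moves; the arm passed above them.

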